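# Feed three bearings into the track

## Robot

A 6-joint arm with a two-finger parallel gripper is mounted at the origin on a cart in front of the work surface, level with it; the furniture and walls round the work are solid. World frame = base frame: x ahead of the robot, y to its left, z up, the work surface at z = 0. Lengths are in m, angles in rad, forces in N, time in s.
With the tool pointing down it reaches from about 0.35 to 0.975 m from the base axis. Payload 4.9 kg.
Tool frame: the origin (TCP) lies at the very end of the fingers, on their centre line; the grasp point (between the pads) lies 19 mm behind it; z points along the fingers, y is the line along which they close (so a half turn about z gives the same grasp; the last joint's range is limited). The gripper opens to 85 mm and grips with 20 to 120 N. Pads are 22 mm wide; open, the fingers measure 114 mm over their backs; the gripper's body (76 mm by 85 mm) begins 54 mm behind the grasp point. The pads swing forward as they close: fully open they stand 13 mm farther back than shut.
Start: joints at [-1.274, 0.053, 1.613, -0, 1.476, -0.119], TCP at [0.252, -0.572, 0.231] pointing down, gripper open.
Joint ranges: [-3.01, 3.01], [-1.01, 2.22], [0.06, 2.58], [-1.02, 4.17], [0.09, 2.62], [-3.14, 3.14]. Speed limits (rad/s): [2.57, 2.57, 3.14, 3.14, 3.14, 3.14].

## Interface

Orientations are given as a unit quaternion [x, y, z, w].
In Python, from plant import * gives the robot as it stands.
- The arm moves only by the tool step_arm, never from a script. Its argument "commands" is a list of rows, each a list of 3 entries, a list of its own where there are three numbers: the shift along the world's x, y, z in cm, then the turn, a rotation vector about the world's x, y, z in rad, then the opening, from 0 (shut) to 1 (fully open). In form: [[[x, y, z], [rx, ry, rz], hand], ...]. A call has 1 to 8 rows; each row shifts and turns the commanded pose from where the row before left it; what a row does not reach is not made up. A row lasts 1/10 s, in which the tool goes at most 50 mm and 8.59 degrees, less where a joint would pass 70% of its speed; a pose out of reach is approached as far as the arm can. A call with a gripper value outside its range is refused whole. The fingers move at their own pace and stop on an object; the grip force is fixed at half the most. Time passes only in rows, so rows that do not move let the fingers close. It gives the time, the measured TCP pose, the force, the opening and the grip force at its end, in the units of the state.
- sense(): the state, without advancing time (a new reading comes with each control period).
- get_image(name): name is "scene" or "side" or "wrist"; returns the picture (400x640x3 uint8, red, green, blue); there is no depth.
- camera_info(name): a dict with "mtx" (3x3 intrinsics, pixels), "rvec" (rotation vector, rad) and "tvec" (3), from world to camera coordinates, as OpenCV has them. Camera axes: x right, y down, z forward; pixel columns grow to the right and rows downward; lengths in m; the calibration is good to about 2 mm. A picture is of the moment at which its call begins: read the wrist's pose just before it. camera_info takes no time and is no camera call; for the wrist camera it gives the pose at the moment of the call.
- close_job(): hands the job in; it is judged then, once.
The state is a dict: "t": time; "joint_positions": joint angles; "dq": joint speeds; "effort": joint torques, N m; "position": TCP position; "ee_rot": TCP orientation; "wrist_force": force on the tool from outside, world axes, zero at the start; "wrist_torque": the same for the moment, N m; "finger_gap": opening from 0.0 (shut) to 1.0 (fully open); "grasp_force": force on a finger pad.
Only numpy, scipy, OpenCV 4.12 (cv2) and the standard library are available. Lean on these libraries where they do the work, as an engineer would, in place of code of your own. Each camera call takes 0.05 s, during which the arm holds its last target. There are 200 camera calls.

## Task

Sweep the three ball bearings lying loose in front of the feed track along the bench with the fingertips, one after another in any order, through its narrow gate, until all three lie flat in single file in the slot, each wholly past the gate. Only push them, gently: do not pinch, lift or tip a bearing, and leave the toothed sprocket and the other things on the bench where they are.

Things in the scene. Friction and masses are not known exactly. Their poses are not given: they have to be found in the camera images.
- track: bare metal feed track screwed to the bench, no floor or cover (bearings slide on the bench). Origin: on the bench, middle of the gate; +y runs from the gate into the slot (roughly to the robot's left, turned up to 0.2 rad), +x across it. Rails, noses and wings are only 8 mm high: fingertips held 9 to 14 mm above the bench pass over them and still push a bearing
- gate (a point): middle of the gate, on the bench (the track's origin and axes): 46 mm wide between two upright round noses of 8 mm radius. Before it two straight wings spread at 45 degrees as a funnel, to y = -53 mm, x = +-90 mm. The bearings and the sprocket start 0.11 to 0.22 m in front of the gate, on its -y side
- slot_end (a point): closed end of the slot: on the bench, middle of the inner face of the stop block (22 mm high, screw heads to 25 mm), 150 mm from the gate. The slot is 50 mm wide between rails 12 mm wide
- bearing_a: ball bearing, a short dark-sided cylinder with pale rims and a bored middle, 41 mm diameter, 16 mm high, 60 to 120 g, lying flat and loose on the bench; slides easily under a light push (about 1 N). Origin: centre of its underside
- bearing_b: ball bearing, a short dark-sided cylinder with pale rims and a bored middle, 41 mm diameter, 16 mm high, 60 to 120 g, lying flat and loose on the bench; slides easily under a light push (about 1 N). Origin: centre of its underside
- bearing_c: ball bearing, a short dark-sided cylinder with pale rims and a bored middle, 41 mm diameter, 16 mm high, 60 to 120 g, lying flat and loose on the bench; slides easily under a light push (about 1 N). Origin: centre of its underside
- sprocket: flat dark toothed sprocket, 62 mm diameter, 6 mm thick, lying loose among the bearings; too wide for the gate, to be left alone. Origin: centre of its underside
- hub: turned pale flange (68 mm diameter) with a neck, 46 mm high, loose beside the track; to be left alone. Origin: centre of its underside
- tape: roll of tan tape lying flat, 104 mm diameter, 25 mm high, loose beside the track; to be left alone. Origin: centre of its underside
- screwdriver: screwdriver with a red handle, 210 mm long, 29 mm thick, lying loose to the right of the work; to be left alone. Origin: middle of its underside
Mind the look-alikes: they are no part of the job. Leave any orange look-alike of the bearing_b alone. Leave any turquoise look-alike of the bearing_a alone.

How it is judged:
On the way, in this order (a step that is already met when the one before it is completed fails the run):
1. one bearing wholly past the gate, the other two not yet ((((y of bearing_a in the frame of track between 0.0195 and 0.14 m and x of bearing_a in the frame of track between -0.009 and 0.009 m and height (world z) of bearing_a below 0.006 m) and not (y of bearing_b in the frame of track between 0.0195 and 0.14 m and x of bearing_b in the frame of track between -0.009 and 0.009 m and height (world z) of bearing_b below 0.006 m) and not (y of bearing_c in the frame of track between 0.0195 and 0.14 m and x of bearing_c in the frame of track between -0.009 and 0.009 m and height (world z) of bearing_c below 0.006 m)) or (not (y of bearing_a in the frame of track between 0.0195 and 0.14 m and x of bearing_a in the frame of track between -0.009 and 0.009 m and height (world z) of bearing_a below 0.006 m) and (y of bearing_b in the frame of track between 0.0195 and 0.14 m and x of bearing_b in the frame of track between -0.009 and 0.009 m and height (world z) of bearing_b below 0.006 m) and not (y of bearing_c in the frame of track between 0.0195 and 0.14 m and x of bearing_c in the frame of track between -0.009 and 0.009 m and height (world z) of bearing_c below 0.006 m)) or (not (y of bearing_a in the frame of track between 0.0195 and 0.14 m and x of bearing_a in the frame of track between -0.009 and 0.009 m and height (world z) of bearing_a below 0.006 m) and not (y of bearing_b in the frame of track between 0.0195 and 0.14 m and x of bearing_b in the frame of track between -0.009 and 0.009 m and height (world z) of bearing_b below 0.006 m) and (y of bearing_c in the frame of track between 0.0195 and 0.14 m and x of bearing_c in the frame of track between -0.009 and 0.009 m and height (world z) of bearing_c below 0.006 m)))), for 0.1 s.
2. two bearings wholly past the gate, the third not yet (((not (y of bearing_a in the frame of track between 0.0195 and 0.14 m and x of bearing_a in the frame of track between -0.009 and 0.009 m and height (world z) of bearing_a below 0.006 m) and (y of bearing_b in the frame of track between 0.0195 and 0.14 m and x of bearing_b in the frame of track between -0.009 and 0.009 m and height (world z) of bearing_b below 0.006 m) and (y of bearing_c in the frame of track between 0.0195 and 0.14 m and x of bearing_c in the frame of track between -0.009 and 0.009 m and height (world z) of bearing_c below 0.006 m)) or ((y of bearing_a in the frame of track between 0.0195 and 0.14 m and x of bearing_a in the frame of track between -0.009 and 0.009 m and height (world z) of bearing_a below 0.006 m) and not (y of bearing_b in the frame of track between 0.0195 and 0.14 m and x of bearing_b in the frame of track between -0.009 and 0.009 m and height (world z) of bearing_b below 0.006 m) and (y of bearing_c in the frame of track between 0.0195 and 0.14 m and x of bearing_c in the frame of track between -0.009 and 0.009 m and height (world z) of bearing_c below 0.006 m)) or ((y of bearing_a in the frame of track between 0.0195 and 0.14 m and x of bearing_a in the frame of track between -0.009 and 0.009 m and height (world z) of bearing_a below 0.006 m) and (y of bearing_b in the frame of track between 0.0195 and 0.14 m and x of bearing_b in the frame of track between -0.009 and 0.009 m and height (world z) of bearing_b below 0.006 m) and not (y of bearing_c in the frame of track between 0.0195 and 0.14 m and x of bearing_c in the frame of track between -0.009 and 0.009 m and height (world z) of bearing_c below 0.006 m)))), for 0.1 s.
At the end, for the whole second after the job is handed in: All three bearings lie flat (within 0.1 rad) and at rest on the bench inside the slot: centre at least 19.5 mm past the middle of the gate and within 9 mm of the slot's middle line (y of bearing_a in the frame of track between 0.0195 and 0.14 m and x of bearing_a in the frame of track between -0.009 and 0.009 m and height (world z) of each of bearing_a, bearing_b, bearing_c below 0.006 m and y of bearing_b in the frame of track between 0.0195 and 0.14 m and x of bearing_b in the frame of track between -0.009 and 0.009 m and y of bearing_c in the frame of track between 0.0195 and 0.14 m and x of bearing_c in the frame of track between -0.009 and 0.009 m and angle between each of bearing_a, bearing_b, bearing_c's own z axis and vertical below 0.1 rad and linear speed of each of bearing_a, bearing_b, bearing_c below 0.02 m/s); the robot touches nothing.
It fails at once if a bearing is lifted off the bench (10 mm) or tipped (0.35 rad) (height (world z) of any of bearing_a, bearing_b, bearing_c above 0.01 m or angle between any of bearing_a, bearing_b, bearing_c's own z axis and vertical above 0.35 rad).
It fails at once if a bearing is pinched or pushed hard (over 20 N from the fingers) (contact force between the fingers and bearing_a above 20 N or contact force between the fingers and bearing_b above 20 N or contact force between the fingers and bearing_c above 20 N).
It fails at once if the sprocket, hub, tape roll or screwdriver is moved more than 25 mm (distance of any of sprocket, hub, tape, screwdriver from where it was at the start of the episode above 0.025 m).
It also fails if it takes over 70 s, if anything falls off the work surface, if the arm or the gripper's body presses on something with over 40 N, if the wrist force passes 120 N, or if a joint passes its speed limit or range.

## Working session

There is one attempt and no reset: what is moved stays moved. The work goes in short steps, Python scripts to look and compute and a tool call to move; the robot and the scene stay as the last step left them, time stands still between calls to the robot, and variables do not carry over. Pictures are saved under pics/ and viewed, at most 10 in all, crops included, and the job is handed in when it is done.

Besides the shell and the picture viewer there is one more tool, called after ">>>" as name(argument=value, ...), one argument or row to a line, values as JSON. step_arm: Moves the arm, as the interface text tells. Its arguments: {"type":"object","properties":{"commands":{"type":"array","items":{"type":"array"}}},"required":["commands"]}

```bash
mkdir -p pics; cat > h.py <<'E'
from plant import *
import numpy as np, cv2
def save(n,f,crop=None,s=1):
    im=get_image(n); np.save('pics/'+f+'.npy',im)
    o=im if crop is None else im[crop[1]:crop[3],crop[0]:crop[2]]
    cv2.imwrite('pics/'+f+'.png',cv2.resize(o[:,:,::-1],None,fx=s,fy=s)); return im
def ray(n,u,v,z,ci=None):
    c=ci or camera_info(n); R,_=cv2.Rodrigues(np.array(c['rvec'],float)); t=np.array(c['tvec'],float).ravel()
    p=cv2.undistortPoints(np.array([[[u,v]]],float),np.array(c['mtx'],float),None)[0,0]
    d=R.T@np.array([p[0],p[1],1]); o=-R.T@t
    return o+d*(z-o[2])/d[2]
def proj(n,P,ci=None):
    c=ci or camera_info(n)
    return cv2.projectPoints(np.array(P,float).reshape(-1,3),np.array(c['rvec'],float),np.array(c['tvec'],float),np.array(c['mtx'],float),None)[0].reshape(-1,2)
E
python3 - <<'E'
from h import *
for n in ('scene','side'):
    save(n,n+'0',s=1.25); c=camera_info(n); R,_=cv2.Rodrigues(np.array(c['rvec'],float)); print(n,-R.T@np.array(c['tvec']).ravel(),ray(n,320,200,0),c['mtx'][0][0])
s=sense();print(s['t'],s['position'],s['ee_rot'],s['finger_gap'])
E
```

```text
scene [-0.07216172 -0.43794332  0.58453385] [0.56900993 0.01363959 0.        ] 368.4436170990325
side [0.32448963 0.8302524  0.76690897] [ 0.52345556 -0.12689245  0.        ] 384.22765230359784
0.1 [ 0.25229957 -0.57120619  0.23017323] [ 9.78464926e-01  2.06411074e-01 -8.25238992e-05 -9.22535571e-04] 1.0034360929646493
```

View pics/scene0.png

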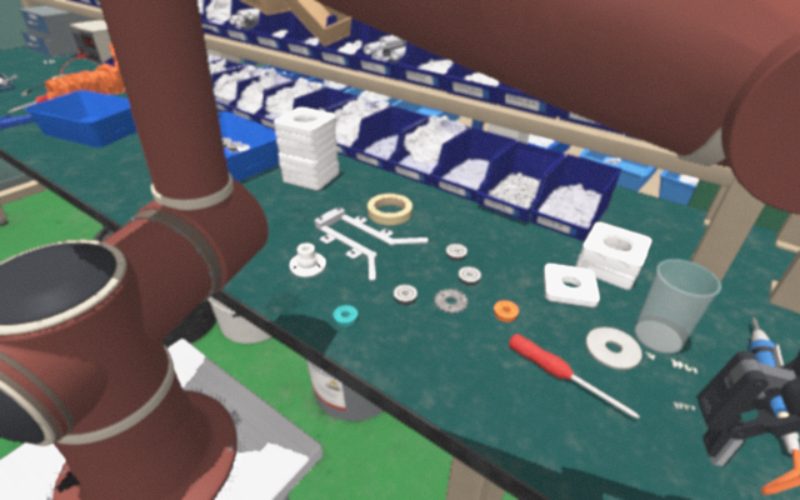

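View pics/side0.png

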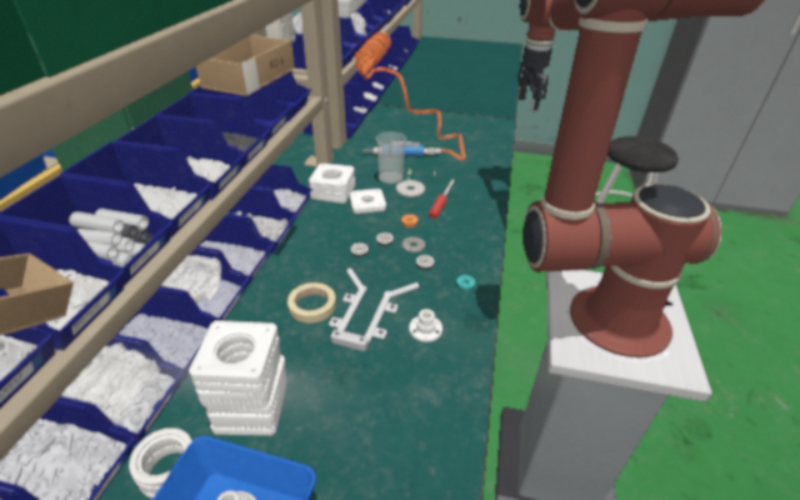

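Scene view: bearings at (456,250), (469,274) and (405,293), sprocket (the larger toothed disc) at (451,299). The look-alikes are turquoise (345,315) and orange (506,310), which are excluded by colour. The track gate lies at about (385,245). I'll confirm this in an enlarged crop.

```bash
python3 - <<'E'
from h import *
ims={n:np.load(f'pics/{n}0.npy') for n in('scene','side')}
a=ims['scene'][145:265,235:425];b=ims['side'][175:285,255:395]
cv2.imwrite('pics/c1.png',cv2.resize(a[:,:,::-1],None,fx=4.2,fy=4.2,interpolation=cv2.INTER_CUBIC))
cv2.imwrite('pics/c2.png',cv2.resize(b[:,:,::-1],None,fx=5.4,fy=5.4,interpolation=cv2.INTER_CUBIC))
for n,(x0,y0,x1,y1) in {'scene':(220,140,425,275),'side':(220,170,395,290)}.items():
    im=ims[n].astype(int); hsv=cv2.cvtColor(ims[n],cv2.COLOR_RGB2HSV)
    m=((im[:,:,0]>85)).astype(np.uint8); q=np.zeros_like(m); q[y0:y1,x0:x1]=m[y0:y1,x0:x1]
    cs,_=cv2.findContours(q,cv2.RETR_EXTERNAL,cv2.CHAIN_APPROX_NONE)
    for c in cs:
        if cv2.contourArea(c)<25: continue
        x,y,w,h=cv2.boundingRect(c); e=cv2.minEnclosingCircle(c)[0]
        P=ray(n,x+(w-1)/2,y+(h-1)/2,0.012)
        print(n,(x,y,w,h),cv2.contourArea(c),P.round(4), 'w mm',(np.linalg.norm(ray(n,x,y+h/2,.012)-ray(n,x+w,y+h/2,.012))*1e3).round(0))
E
```

```text
scene (407, 266, 18, 9) 100.0 [ 0.4795 -0.2978  0.012 ] w mm 38.0
scene (268, 245, 17, 12) 144.5 [ 0.3476 -0.0279  0.012 ] w mm 37.0
scene (394, 239, 22, 20) 305.5 [ 0.5244 -0.2512  0.012 ] w mm 49.0
scene (347, 230, 28, 21) 408.5 [ 0.4888 -0.1585  0.012 ] w mm 64.0
scene (314, 227, 21, 15) 224.5 [ 0.455  -0.0804  0.012 ] w mm 49.0
scene (366, 212, 20, 15) 193.0 [ 0.5757 -0.149   0.012 ] w mm 49.0
scene (356, 194, 19, 13) 165.5 [ 0.6275 -0.0889  0.012 ] w mm 50.0
scene (231, 193, 31, 30) 603.0 [0.417  0.1333 0.012 ] w mm 77.0
scene (387, 159, 24, 13) 111.5 [ 0.8423 -0.0794  0.012 ] w mm 73.0
scene (251, 154, 92, 71) 2106.5 [0.5574 0.084  0.012 ] w mm 248.0
scene (351, 145, 22, 12) 99.0 [0.8501 0.0546 0.012 ] w mm 70.0
scene (391, 140, 34, 28) 627.0 [ 0.9239 -0.0706  0.012 ] w mm 109.0
scene (353, 140, 36, 13) 249.5 [0.8942 0.0469 0.012 ] w mm 118.0
scene (225, 140, 45, 13) 345.0 [0.6474 0.3602 0.012 ] w mm 143.0
side (220, 259, 9, 31) 102.5 [0.6914 0.245  0.012 ] w mm 23.0
side (326, 246, 29, 29) 566.5 [0.4123 0.1278 0.012 ] w mm 77.0
side (229, 214, 107, 67) 2435.5 [0.5763 0.1177 0.012 ] w mm 293.0
side (332, 203, 16, 12) 128.0 [ 0.4523 -0.0848  0.012 ] w mm 50.0
side (280, 194, 15, 11) 113.0 [ 0.6236 -0.0917  0.012 ] w mm 48.0
side (321, 189, 20, 13) 183.5 [ 0.493  -0.1457  0.012 ] w mm 65.0
side (300, 185, 15, 11) 109.0 [ 0.5734 -0.1536  0.012 ] w mm 49.0
side (220, 175, 11, 18) 109.5 [ 0.8482 -0.1227  0.012 ] w mm 36.0
side (343, 170, 10, 5) 26.0 [ 0.4612 -0.2906  0.012 ] w mm 35.0
side (320, 170, 15, 13) 126.0 [ 0.5261 -0.2489  0.012 ] w mm 52.0
```

View pics/c1.png

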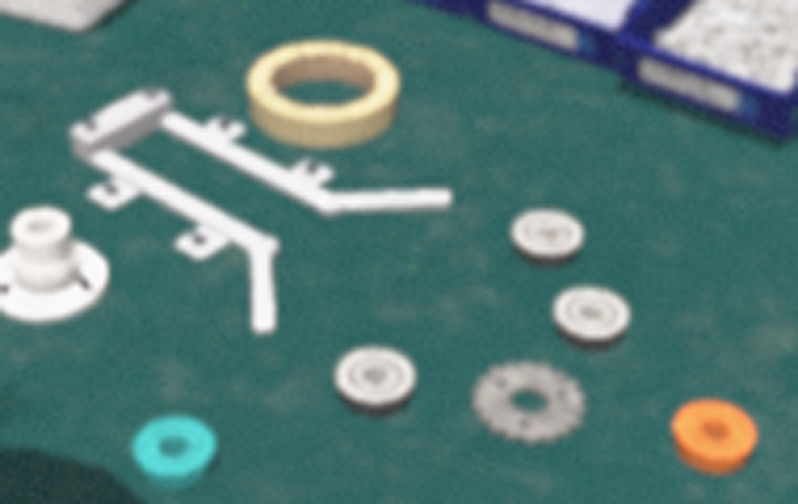

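View pics/c2.png

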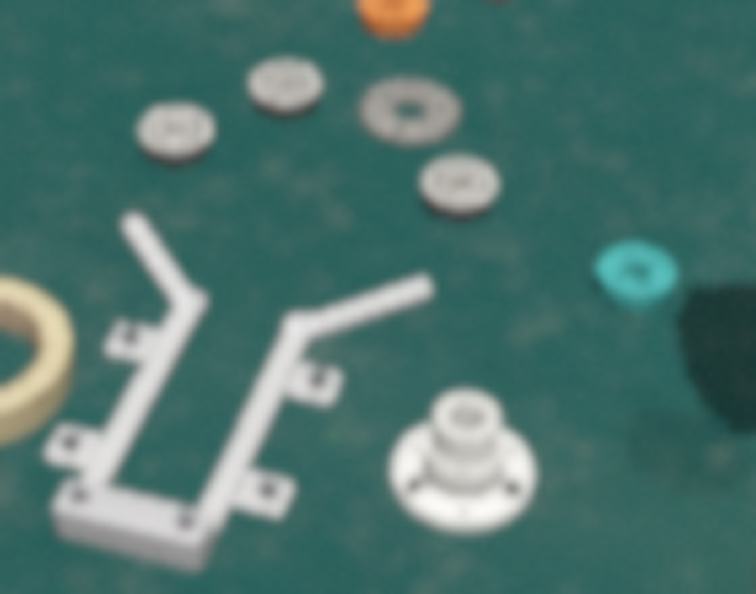

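Crops confirm three grey bored bearings: c1 (547,234), (591,313), (375,375) and c2 (176,130), (286,84), (460,184). The toothed sprocket is at c1 (528,400), and the noses are at c1 (325,204), (265,244) and c2 (190,300), (298,325).

```bash
python3 - <<'E'
from h import *
def c1(X,Y,z): return ray('scene',(X+.5)/4.2-.5+235,(Y+.5)/4.2-.5+145,z)
def c2(X,Y,z): return ray('side',(X+.5)/5.4-.5+255,(Y+.5)/5.4-.5+175,z)
L=[('nose far',(325,204),(190,300),.008),('nose near',(265,244),(298,325),.008),('tip far',(445,197),(133,220),.008),('tip near',(264,325),(425,288),.008),
('rail far mid',(246,160),(144,390),.008),('rail near mid',(180,199),(254,422),.008),('B far',(547,234),(176,130),.016),('B mid',(591,313),(286,84),.016),('B near',(375,375),(460,184),.016),('sprocket',(528,400),(410,110),.006)]
d={}
for n,a,b,z in L:
    A=c1(*a,z);B=c2(*b,z);d[n]=(A+B)/2;print(n,A[:2].round(4),B[:2].round(4),d[n][:2].round(4))
src=np.array([[.031,0],[-.031,0],[.086,-.053],[-.086,-.053],[.031,.07],[-.031,.07]])
k=['nose far','nose near','tip far','tip near']
dst=np.array([d[i][:2] for i in k])
s=src[:4];sc=s-s.mean(0);dc=dst-dst.mean(0)
U,S,V=np.linalg.svd(sc.T@dc);R=(U@V).T;t=dst.mean(0)-R@s.mean(0)
if np.linalg.det(R)<0:print('reflect')
print(R,t,np.arctan2(R[1,0],R[0,0]),(dst-(s@R.T+t)).round(4))
for n in d:print(n,'track frame',(R.T@(d[n][:2]-t)).round(4))
E
```

```text
nose far [0.5719 0.0425] [0.5758 0.0427] [0.5738 0.0426]
nose near [0.5156 0.0463] [0.5147 0.048 ] [0.5151 0.0471]
tip far [ 0.6253 -0.0142] [ 0.6253 -0.0134] [ 0.6253 -0.0138]
tip near [ 0.455  -0.0017] [0.4546 0.0032] [0.4548 0.0008]
rail far mid [0.5799 0.1141] [0.5798 0.1137] [0.5798 0.1139]
rail near mid [0.5197 0.1191] [0.5193 0.1223] [0.5195 0.1207]
B far [ 0.6212 -0.0918] [ 0.6219 -0.0886] [ 0.6215 -0.0902]
B mid [ 0.5705 -0.151 ] [ 0.5702 -0.1481] [ 0.5703 -0.1495]
B near [ 0.4514 -0.0825] [ 0.4507 -0.0794] [ 0.4511 -0.0809]
sprocket [ 0.4948 -0.155 ] [ 0.4944 -0.1537] [ 0.4946 -0.1543]
[[ 0.99641647  0.08458256]
 [-0.08458256  0.99641647]] [0.54450219 0.04557891] -0.0846837376474683 [[-0.0016 -0.0004]
 [ 0.0015 -0.0011]
 [-0.0004  0.0007]
 [ 0.0005  0.0007]]
nose far track frame [ 0.0295 -0.0005]
nose near track frame [-0.0294 -0.0009]
tip far track frame [ 0.0855 -0.0523]
tip near track frame [-0.0856 -0.0522]
rail far mid track frame [0.0294 0.071 ]
rail near mid track frame [-0.0313  0.0728]
B far track frame [ 0.0882 -0.1288]
B mid track frame [ 0.0422 -0.1922]
B near track frame [-0.0824 -0.134 ]
sprocket track frame [-0.0328 -0.2034]
```

```bash
cat >> h.py <<'E'
T0=np.array([.5445,.0456]); YAW=-.085
RT=np.array([[np.cos(YAW),-np.sin(YAW)],[np.sin(YAW),np.cos(YAW)]])
from scipy.spatial.transform import Rotation as Ro
def yaw(s):
    x=Ro.from_quat(s['ee_rot']).as_matrix()[:,0]; return np.arctan2(x[1],x[0])
def w2t(p): return RT.T@(np.asarray(p)[:2]-T0)
def t2w(p): return RT@np.asarray(p)+T0
def tcp(c,a,D): # bearing centre in track frame, push angle in track frame -> tcp world xy
    return t2w(c)-D*np.array([np.cos(a+YAW),np.sin(a+YAW)])
def plan(P0,P1,P2,n,D=.0285,flip=0):
    "bezier of bearing centre (track frame), rows of rounded deltas"
    s=sense(); p=np.array(s['position'][:2]); y=yaw(s)
    for k in range(1,n+1):
        u=k/n; c=(1-u)**2*np.array(P0)+2*u*(1-u)*np.array(P1)+u*u*np.array(P2)
        d=(1-u)*(np.array(P1)-P0)+u*(np.array(P2)-P1); a=np.arctan2(d[1],d[0])
        q=tcp(c,a,D); h=a+YAW+flip*np.pi; dd=((q-p)*100).round(1); dy=round((h-y+np.pi)%(2*np.pi)-np.pi,2)
        print(f'[[{dd[0]},{dd[1]},0],[0,0,{dy}],0.25]', c.round(3)); p=p+dd/100; y+=dy
E
python3 - <<'E'
from h import *
s=sense();print(s['position'],yaw(s))
for n,c,e in (('near',(-.0824,-.134),(0,-.06)),('mid',(.0422,-.1922),(0,-.07)),('far',(.0882,-.1288),(0,-.06))):
    a=np.arctan2(e[1]-c[1],e[0]-c[0]); q=tcp(c,a,.043); print(n,q.round(4),'heading',a+YAW,'delta cm',((q-s['position'][:2])*100).round(1))
E
```

```text
[ 0.25229957 -0.57120619  0.23017323] 0.41581121487568756
near [ 0.4167 -0.1068] heading 0.6467412766958939 delta cm [16.4 46.4]
mid [ 0.5808 -0.1912] heading 1.818309674986427 delta cm [32.8 38. ]
far [ 0.653  -0.1195] heading 2.3941381637379275 delta cm [40.1 45.2]
```

>>> step_arm(
  commands=[
    [[1.3,3.9,0],[0,0,0.03],0.25],
    [[1.4,3.9,0],[0,0,0.03],0.25],
    [[1.4,3.9,-1],[0,0,0.03],0.25],
    [[1.4,3.9,-1],[0,0,0.03],0.25],
    [[1.4,3.9,-1],[0,0,0.03],0.25],
    [[1.4,3.9,-1],[0,0,0.03],0.25],
    [[1.4,3.9,-1],[0,0,0.03],0.25],
    [[1.4,3.9,-1],[0,0,0.02],0.25],
  ],
)

```text
t: 0.9
position: [0.3635, -0.2579, 0.1705]
ee_rot: [0.948, 0.318, 0.0, -0.0]
wrist_force: [0.8, -0.8, -0.1]
finger_gap: 0.248
grasp_force: 0.0
```

>>> step_arm(
  commands=[
    [[1.3,3.8,-1],[0,0,0],0.25],
    [[1.4,3.9,-2],[0,0,0],0.25],
    [[1.3,3.8,-3],[0,0,0],0.25],
    [[1.3,3.7,-3],[0,0,0],0.25],
    [[0,0,-2],[0,0,0],0.25],
    [[0,0,-1.5],[0,0,0],0.25],
    [[0,0,0],[0,0,0],0.25],
    [[0,0,0],[0,0,0],0.25],
  ],
)

```text
t: 1.7
position: [0.4162, -0.1078, 0.0463]
ee_rot: [0.948, 0.317, -0.0, -0.0]
wrist_force: [0.1, -0.4, 0.6]
finger_gap: 0.251
grasp_force: 0.0
```

```bash
python3 - <<'E'
from h import *
s=sense();print(s['t'],s['position'],yaw(s),s['finger_gap'],s['wrist_force'])
q=tcp((-.0824,-.134),.732,.043);print(((q-s['position'][:2])*100).round(2))
save('side','side1',(270,150,370,230),6)
E
```

```text
1.7 [ 0.41619247 -0.10779202  0.04634417] 0.6456672347223736 0.25094447620255983 [ 0.05698099 -0.36684723  0.59810175]
[0.05 0.1 ]
```

View pics/side1.png

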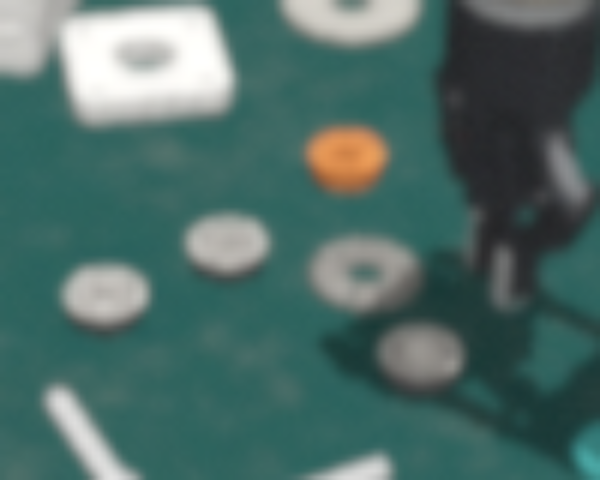

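>>> step_arm(
  commands=[
    [[0,0,-2],[0,0,0],0.25],
    [[0,0.1,-1.5],[0,0,0],0.25],
    [[0.6,0.5,0],[0,0,0],0.25],
    [[0.5,0.3,0],[0,0,0],0.25],
    [[0,0,0],[0,0,0],0.25],
  ],
)

```text
t: 2.25
position: [0.4294, -0.0991, 0.0131]
ee_rot: [0.948, 0.318, 0.001, 0.001]
wrist_force: [0.9, -0.9, 0.6]
finger_gap: 0.251
grasp_force: 0.0
```

```bash
python3 - <<'E'
from h import *
s=sense();print(s['t'],s['position'],yaw(s),s['finger_gap'],s['wrist_force'])
plan((-.0824,-.134),(0,-.06),(0,-.005),16)
E
```

```text
2.25 [ 0.42935845 -0.09913237  0.01312065] 0.6463832470988882 0.25119040248101354 [ 0.85601642 -0.90650838  0.64527845]
[[1.0,0.9,0],[0,0,0.02],0.25] [-0.072 -0.125]
[[1.1,0.7,0],[0,0,0.03],0.25] [-0.063 -0.116]
[[1.0,0.8,0],[0,0,0.03],0.25] [-0.054 -0.107]
[[0.9,0.7,0],[0,0,0.03],0.25] [-0.046 -0.098]
[[0.9,0.7,0],[0,0,0.04],0.25] [-0.039 -0.09 ]
[[0.8,0.8,0],[0,0,0.03],0.25] [-0.032 -0.081]
[[0.8,0.7,0],[0,0,0.04],0.25] [-0.026 -0.073]
[[0.7,0.6,0],[0,0,0.05],0.25] [-0.021 -0.065]
[[0.6,0.7,0],[0,0,0.05],0.25] [-0.016 -0.057]
[[0.7,0.7,0],[0,0,0.06],0.25] [-0.012 -0.049]
[[0.5,0.6,0],[0,0,0.06],0.25] [-0.008 -0.041]
[[0.6,0.7,0],[0,0,0.07],0.25] [-0.005 -0.034]
[[0.4,0.6,0],[0,0,0.07],0.25] [-0.003 -0.026]
[[0.5,0.6,0],[0,0,0.08],0.25] [-0.001 -0.019]
[[0.4,0.7,0],[0,0,0.09],0.25] [-0.    -0.012]
[[0.3,0.6,0],[0,0,0.09],0.25] [ 0.    -0.005]
```

>>> step_arm(
  commands=[
    [[1.0,0.9,-0.2],[0,0,0.02],0.25],
    [[1.1,0.7,0],[0,0,0.03],0.25],
    [[1.0,0.8,0],[0,0,0.03],0.25],
    [[0.9,0.7,0],[0,0,0.03],0.25],
    [[0.9,0.7,0],[0,0,0.04],0.25],
    [[0.8,0.8,0],[0,0,0.03],0.25],
    [[0.8,0.7,0],[0,0,0.04],0.25],
    [[0.7,0.6,0],[0,0,0.05],0.25],
  ],
)

```text
t: 3.05
position: [0.5001, -0.0391, 0.0093]
ee_rot: [0.896, 0.444, -0.0, -0.0]
wrist_force: [-1.0, 0.0, 1.3]
finger_gap: 0.247
grasp_force: 0.8
```

```bash
python3 - <<'E'
from h import *
s=sense();print(s['t'],s['position'],yaw(s),s['finger_gap'],s['wrist_force'])
save('side','side2',(265,180,365,260),6)
plan((-.021,-.065),(0,-.04),(0,-.005),8)
E
```

```text
3.05 [ 0.500064   -0.03907316  0.00931309] 0.9196561769862855 0.24729063744548307 [-1.00054348  0.04574017  1.34026518]
[[0.4,0.5,0],[0,0,-0.05],0.25] [-0.016 -0.059]
[[0.7,0.5,0],[0,0,0.09],0.25] [-0.012 -0.052]
[[0.7,0.5,0],[0,0,0.1],0.25] [-0.008 -0.045]
[[0.5,0.6,0],[0,0,0.09],0.25] [-0.005 -0.038]
[[0.6,0.7,0],[0,0,0.09],0.25] [-0.003 -0.03 ]
[[0.4,0.7,0],[0,0,0.08],0.25] [-0.001 -0.022]
[[0.4,0.8,0],[0,0,0.09],0.25] [-0.    -0.014]
[[0.4,0.8,0],[0,0,0.07],0.25] [ 0.    -0.005]
```

View pics/side2.png

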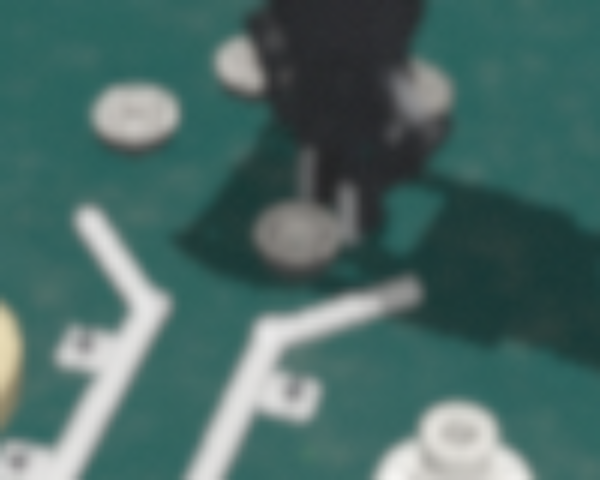

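The bearing at (297,235) is caged against both fingertips, inside the funnel. Carrying on along the curve, 1 mm higher.

>>> step_arm(
  commands=[
    [[0.6,0.7,0.15],[0,0,0.05],0.25],
    [[0.7,0.7,0],[0,0,0.06],0.25],
    [[0.5,0.6,0],[0,0,0.06],0.25],
    [[0.6,0.7,0],[0,0,0.07],0.25],
    [[0.4,0.6,0],[0,0,0.07],0.25],
    [[0.5,0.6,0],[0,0,0.08],0.25],
    [[0.3,0.3,0],[0,0,0.09],0.25],
    [[0.2,0.0,0],[0,0,0.09],0.25],
  ],
)

```text
t: 3.9
position: [0.5375, 0.0028, 0.0106]
ee_rot: [0.735, 0.678, 0.0, -0.0]
wrist_force: [1.1, -0.7, 0.6]
finger_gap: 0.248
grasp_force: 0.2
```

```bash
python3 - <<'E'
from h import *
s=sense();print(s['t'],s['position'],yaw(s),s['wrist_force'],'tcp in track',w2t(s['position']),'err heading',np.pi/2+YAW-yaw(s))
im=save('side','side3',(260,195,360,275),6)
cv2.imwrite('pics/both3.png',np.hstack([cv2.resize(im[195:275,270:350,::-1],(400,400)),cv2.resize(save('scene','scene3')[160:240,270:350,::-1],(400,400))]))
E
```

```text
3.9 [0.53754596 0.0027901  0.01060409] 1.490344428406611 [ 1.09103465 -0.74222481  0.5507294 ] tcp in track [-0.00329447 -0.04324573] err heading -0.0045481016117143724
```

View pics/both3.png

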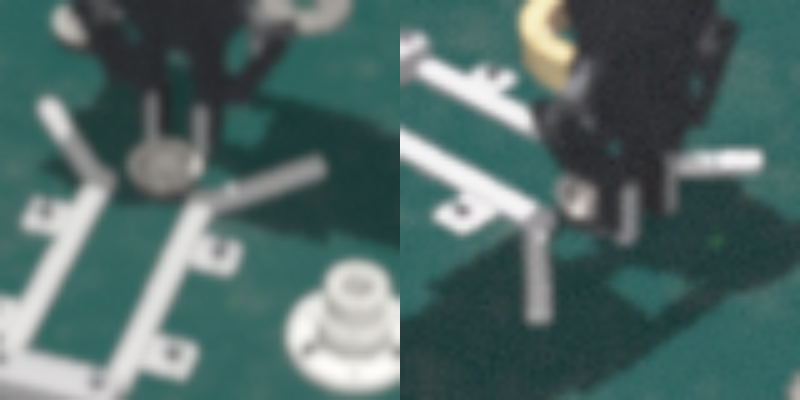

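Left: bearing at (163,165), in front of the gate between the noses at (105,180) and (205,197), still caged. Centring by 3 mm, then pushing through.

>>> step_arm(
  commands=[
    [[0.2,0,0],[0,0,0],0.25],
    [[0.2,0.4,0],[0,0,0],0.25],
    [[0.1,0.7,0],[0,0,0],0.25],
    [[0,0.7,0],[0,0,0],0.25],
    [[0.1,0.7,0],[0,0,0],0.25],
    [[0,0.7,0],[0,0,0],0.25],
  ],
)

```text
t: 4.6
position: [0.5435, 0.0349, 0.0109]
ee_rot: [0.736, 0.676, 0.0, 0.0]
wrist_force: [1.1, -0.4, -0.2]
finger_gap: 0.253
grasp_force: 0.2
```

```bash
python3 - <<'E'
from h import *
s=sense();print(s['t'],s['position'],s['finger_gap'],s['wrist_force'],s['grasp_force'],'tcp in track',w2t(s['position']))
im=save('side','side4')
cv2.imwrite('pics/b4.png',cv2.resize(im[195:275,265:345,::-1],(560,560)))
E
```

```text
4.6 [0.5434678  0.03494641 0.0109048 ] 0.2529796254789763 [ 1.07808441 -0.37334857 -0.17841112] 0.1913458801880097 tcp in track [-0.00012401 -0.01070276]
```

View pics/b4.png

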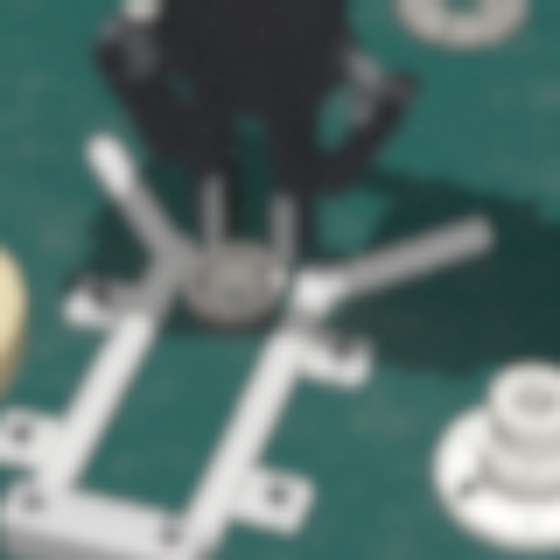

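The bearing at (235,283) is passing between the noses with low forces. Pushing it deep into the slot.

>>> step_arm(
  commands=[
    [[0.1,1.2,0],[0,0,0],0.25],
    [[0.1,1.4,0],[0,0,0],0.25],
    [[0.1,1.4,0],[0,0,0],0.25],
    [[0.1,1.4,0],[0,0,0],0.25],
    [[0.1,1.4,0],[0,0,0],0.25],
    [[0.2,1.4,0],[0,0,0],0.25],
    [[0.1,1.0,0],[0,0,0],0.25],
    [[0,0.4,0],[0,0,0],0.25],
  ],
)

```text
t: 5.45
position: [0.5516, 0.1314, 0.0109]
ee_rot: [0.736, 0.677, 0.0, 0.0]
wrist_force: [-0.3, -0.7, -0.1]
finger_gap: 0.245
grasp_force: 0.3
```

```bash
python3 - <<'E'
from h import *
s=sense();print(s['t'],s['position'],s['wrist_force'],s['grasp_force'],'tcp in track',w2t(s['position']),yaw(s))
c=(.0422,-.1922);a=np.arctan2(.1322,-.0422)
q=tcp(c,a,.043);print(((q-s['position'][:2])*100).round(1),a+YAW-yaw(s))
E
```

```text
5.45 [0.5515989  0.13138442 0.01094248] [-0.25258216 -0.74554898 -0.09817506] 0.26686274295066426 tcp in track [-0.00020963  0.08607739] 1.4870118253011815
[  2.8 -32.3] 0.30777367028301317
```

>>> step_arm(
  commands=[
    [[-0.1,-1,0],[0,0,0],0.25],
    [[0,0,3],[0,0,0],0.25],
    [[0.6,-2,3],[0,0,0.12],0.25],
    [[2,-4,0],[0,0,0.14],0.25],
    [[2,-4.5,0],[0,0,0.14],0.25],
    [[2,-4.5,0],[0,0,0.14],0.25],
    [[2,-4.5,0],[0,0,0.14],0.25],
    [[1.5,-3,0],[0,0,0.14],0.25],
  ],
)

```text
t: 6.25
position: [0.6517, -0.1093, 0.0711]
ee_rot: [0.405, 0.914, -0.0, 0.0]
wrist_force: [1.1, -0.1, 1.0]
finger_gap: 0.255
grasp_force: 0.0
```

```bash
python3 - <<'E'
from h import *
s=sense();print(s['t'],s['position'],yaw(s),s['joint_positions'][5])
a=np.arctan2(.0688,-.0882)
q=tcp((.0882,-.1288),a,.043);print(((q-s['position'][:2])*100).round(1),a+YAW-yaw(s))
im=save('side','side5')
m=(im[:,:,0]>85).astype(np.uint8); m[:170]=0;m[290:]=0;m[:,:220]=0;m[:,395:]=0
print([ (x,y,w,h,ray('side',x+(w-1)/2,y+(h-1)/2,.012)[:2].round(4)) for x,y,w,h in map(cv2.boundingRect,cv2.findContours(m,0,1)[0]) if w>9 and h>6])
cv2.imwrite('pics/b5.png',cv2.resize(im[170:270,265:365,::-1],(590,590)))
E
```

```text
6.25 [ 0.65174122 -0.10927395  0.07105939] 2.3085179063100854 -1.0157705312209298
[ 0.1 -1. ] 0.08562025742784218
[(326, 246, 29, 29, array([0.4123, 0.1278])), (229, 214, 107, 67, array([0.5763, 0.1177])), (280, 194, 15, 11, array([ 0.6236, -0.0917])), (321, 189, 20, 13, array([ 0.493 , -0.1457])), (301, 185, 15, 11, array([ 0.5703, -0.1544])), (220, 175, 11, 18, array([ 0.8482, -0.1227])), (320, 170, 15, 13, array([ 0.5261, -0.2489])), (284, 170, 15, 9, array([ 0.65  , -0.2304]))]
```

View pics/b5.png

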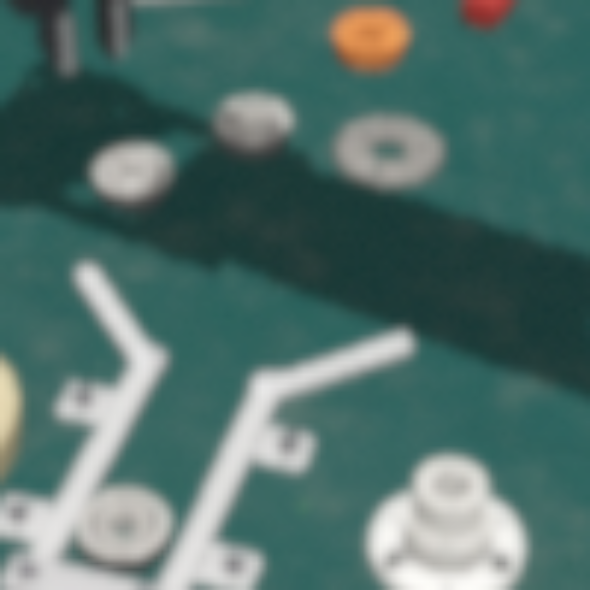

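First bearing lies in the slot at (122,525). The far bearing (132,172) and the middle one (253,122) are untouched. Descending behind the far one.

>>> step_arm(
  commands=[
    [[0.1,-1.0,0],[0,0,0.09],0.25],
    [[0,0,-2],[0,0,0],0.25],
    [[0,0,-2],[0,0,0],0.25],
    [[0,0,-1.5],[0,0,0],0.25],
    [[0,0,-0.5],[0,0,0],0.25],
    [[-0.6,0.5,0],[0,0,0],0.25],
    [[0,0,0],[0,0,0],0.25],
  ],
)

```text
t: 7.0
position: [0.646, -0.1093, 0.0114]
ee_rot: [0.364, 0.931, 0.0, -0.0]
wrist_force: [-1.1, -0.3, 1.0]
finger_gap: 0.248
grasp_force: 0.0
```

```bash
python3 - <<'E'
from h import *
s=sense();print(s['t'],s['position'],yaw(s),s['wrist_force'])
print('slot bearing',w2t(ray('side',285.7,259,.016)))
plan((.0882,-.1288),(0,-.06),(0,-.018),16)
E
```

```text
7.0 [ 0.64601709 -0.10930831  0.01136111] 2.396102524282279 [-1.09413397 -0.26061363  1.02792502]
slot bearing [-0.00198387  0.11649339]
[[-1.4,0.9,0],[0,0,-0.02],0.25] [ 0.078 -0.12 ]
[[-1.0,0.8,0],[0,0,-0.02],0.25] [ 0.068 -0.112]
[[-0.9,0.9,0],[0,0,-0.03],0.25] [ 0.058 -0.104]
[[-0.8,0.8,0],[0,0,-0.02],0.25] [ 0.05  -0.096]
[[-0.8,0.8,0],[0,0,-0.03],0.25] [ 0.042 -0.088]
[[-0.7,0.7,0],[0,0,-0.04],0.25] [ 0.034 -0.081]
[[-0.7,0.7,0],[0,0,-0.03],0.25] [ 0.028 -0.074]
[[-0.6,0.7,0],[0,0,-0.05],0.25] [ 0.022 -0.067]
[[-0.6,0.6,0],[0,0,-0.05],0.25] [ 0.017 -0.06 ]
[[-0.5,0.7,0],[0,0,-0.05],0.25] [ 0.012 -0.053]
[[-0.5,0.5,0],[0,0,-0.07],0.25] [ 0.009 -0.047]
[[-0.5,0.6,0],[0,0,-0.08],0.25] [ 0.006 -0.041]
[[-0.4,0.5,0],[0,0,-0.08],0.25] [ 0.003 -0.035]
[[-0.4,0.6,0],[0,0,-0.1],0.25] [ 0.001 -0.029]
[[-0.4,0.5,0],[0,0,-0.11],0.25] [ 0.    -0.023]
[[-0.3,0.6,0],[0,0,-0.13],0.25] [ 0.    -0.018]
```

>>> step_arm(
  commands=[
    [[-1.4,0.9,0],[0,0,-0.02],0.25],
    [[-1.0,0.8,0],[0,0,-0.02],0.25],
    [[-0.9,0.9,0],[0,0,-0.03],0.25],
    [[-0.8,0.8,0],[0,0,-0.02],0.25],
    [[-0.8,0.8,0],[0,0,-0.03],0.25],
    [[-0.7,0.7,0],[0,0,-0.04],0.25],
    [[-0.7,0.7,0],[0,0,-0.03],0.25],
    [[-0.6,0.7,0],[0,0,-0.05],0.25],
  ],
)

```text
t: 7.8
position: [0.5775, -0.0464, 0.0118]
ee_rot: [0.474, 0.881, 0.0, 0.001]
wrist_force: [0.8, -0.1, 0.6]
finger_gap: 0.246
grasp_force: 0.6
```

>>> step_arm(
  commands=[
    [[-0.6,0.6,0],[0,0,-0.05],0.25],
    [[-0.5,0.7,0],[0,0,-0.05],0.25],
    [[-0.5,0.5,0],[0,0,-0.07],0.25],
    [[-0.5,0.6,0],[0,0,-0.08],0.25],
    [[-0.4,0.5,0],[0,0,-0.08],0.25],
    [[-0.4,0.6,0],[0,0,-0.1],0.25],
    [[-0.4,0.5,0],[0,0,-0.11],0.25],
    [[-0.3,0.6,0],[0,0,-0.13],0.25],
  ],
)

```text
t: 8.6
position: [0.5413, -0.0005, 0.0115]
ee_rot: [0.738, 0.675, 0.0, 0.001]
wrist_force: [0.6, -0.9, 0.2]
finger_gap: 0.25
grasp_force: 0.6
```

```bash
python3 - <<'E'
from h import *
s=sense();print(s['t'],s['position'],s['wrist_force'],'tcp in track',w2t(s['position']),'dyaw',np.pi/2+YAW-yaw(s))
im=get_image('side');np.save('pics/s6.npy',im)
m=(im[:,:,0]>60).astype(np.uint8); print(proj('side',[*t2w((0,-.018)),.016]))
u,v=proj('side',[*t2w((0,-.018)),.016])[0].astype(int)
for r in im[v-9:v+11,u-16:u+17,0]: print(' '.join(f'{x:3d}' for x in r))
E
```

```text
8.6 [ 5.41268041e-01 -5.27984249e-04  1.15341654e-02] [ 0.63328462 -0.9004027   0.23975887] tcp in track [ 0.00069587 -0.04623583] dyaw 0.004980632175198396
[[301.99314312 226.52275403]]
 42  39  39  39  38  37  35  34  33  35  35  45  65  94 109  88  53  36  33  35  35  48  80 111 113  88  55  43  46  52  55  55  57
 44  37  35  34  35  32  33  31  34  34  35  39  64  96 111  92  57  36  32  33  36  47  81 112 117  90  59  44  43  49  51  51  53
 53  38  34  32  33  32  33  31  31  33  36  41  63  94 113  95  59  38  34  33  33  49  84 112 117  93  59  45  42  47  48  47  47
 70  47  35  35  33  33  33  32  30  34  35  40  61  95 113  98  65  46  43  41  40  50  83 112 117  92  57  44  42  43  46  46  47
 97  62  39  33  31  33  30  32  33  32  34  41  61  95 114 107  89  79  77  73  64  61  85 113 117  90  56  41  37  40  45  47  46
120  85  52  36  30  31  32  32  33  36  39  49  76 103 121 122 118 115 114 111 100  89  96 115 117  91  57  38  33  37  41  43  44
136 110  73  45  34  33  32  32  33  38  51  75  99 118 129 134 136 133 132 131 125 117 114 118 114  88  54  37  32  33  
[... 1026 characters left out ...]
  65  56  56  57  60  62  65  77  86  92
 89 139 180 197 195 175 144 109  71  42  43  50  65  78  87  99 104 106 100  93  83  73  64  65  75  80  80  85  90  99 112 125 128
125 176 208 219 214 191 147  93  57  41  40  42  49  58  65  72  76  78  75  69  62  61  77 103 117 118 116 119 126 131 138 146 148
160 202 222 225 216 187 135  79  49  43  42  45  46  51  55  59  59  59  56  53  52  70 116 155 165 153 141 142 147 148 149 150 150
189 217 227 223 205 165 110  66  51  49  52  52  52  50  52  54  54  52  50  47  52  89 152 195 203 186 167 156 152 149 146 141 133
212 224 226 216 185 134  82  57  55  57  57  59  58  56  55  53  54  51  50  48  65 114 174 214 222 210 190 163 144 134 125 114 100
```

Bearing image centre matches the prediction to within a pixel: centred and caged. Pushing through the gate.

>>> step_arm(
  commands=[
    [[0,0.7,0],[0,0,0],0.25],
    [[0.1,0.7,0],[0,0,0],0.25],
    [[0,0.7,0],[0,0,0],0.25],
    [[0.1,0.7,0],[0,0,0],0.25],
    [[0,0.7,0],[0,0,0],0.25],
    [[0.1,0.9,0],[0,0,0],0.25],
    [[0.1,1.0,0],[0,0,0],0.25],
    [[0.1,1.0,0],[0,0,0],0.25],
  ],
)

```text
t: 9.45
position: [0.5465, 0.0641, 0.0109]
ee_rot: [0.736, 0.676, -0.0, -0.0]
wrist_force: [0.1, -1.5, 0.5]
finger_gap: 0.245
grasp_force: 0.5
```

>>> step_arm(
  commands=[
    [[0.1,1.0,0],[0,0,0],0.25],
    [[0.1,0.8,0],[0,0,0],0.25],
    [[0,0.4,0],[0,0,0],0.25],
    [[0,0,0],[0,0,0],0.25],
  ],
)

```text
t: 9.85
position: [0.5483, 0.0859, 0.0107]
ee_rot: [0.736, 0.677, 0.0, -0.0]
wrist_force: [0.7, 0.4, -0.2]
finger_gap: 0.248
grasp_force: 0.0
```

```bash
python3 - <<'E'
from h import *
s=sense();print(s['t'],s['position'],s['wrist_force'],'tcp in track',w2t(s['position']),yaw(s))
im=get_image('side');np.save('pics/s7.npy',im)
m=(im[:,:,0]>85).astype(np.uint8); m[:180]=0;m[215:]=0;m[:,:292]=0;m[:,318:]=0
print([ (x,y,w,h,ray('side',x+(w-1)/2,y+(h-1)/2,.012)[:2].round(4)) for x,y,w,h in map(cv2.boundingRect,cv2.findContours(m,0,1)[0]) if w>9 and h>6])
a=np.arctan2(.1322,-.0422);q=tcp((.0422,-.1922),a,.043);print(((q-s['position'][:2])*100).round(1),a+YAW-yaw(s))
E
```

```text
9.85 [0.54828258 0.08587773 0.01074498] [ 0.70158881  0.44646008 -0.19212798] tcp in track [0.00034943 0.04045344] 1.4865788257558532
[(292, 180, 24, 20, array([ 0.5853, -0.1535]))]
[  3.1 -27.7] 0.30820666982834144
```

Now to the third (middle) bearing.

>>> step_arm(
  commands=[
    [[-0.1,-1,0],[0,0,0],0.25],
    [[0,0,3],[0,0,0],0.25],
    [[0.4,-2.5,3],[0,0,0.05],0.25],
    [[0.6,-5,0],[0,0,0.06],0.25],
    [[0.6,-5,0],[0,0,0.06],0.25],
    [[0.6,-5,0],[0,0,0.06],0.25],
    [[0.6,-5,0],[0,0,0.06],0.25],
    [[0.4,-4.2,0],[0,0,0.02],0.25],
  ],
)

```text
t: 10.7
position: [0.5787, -0.194, 0.071]
ee_rot: [0.623, 0.782, -0.0, 0.0]
wrist_force: [0.8, -0.0, 0.2]
finger_gap: 0.254
grasp_force: 0.0
```

>>> step_arm(
  commands=[
    [[0,0,-2],[0,0,0],0.25],
    [[0,0,-2],[0,0,0],0.25],
    [[0,0,-1.5],[0,0,0],0.25],
    [[0,0,-0.4],[0,0,0],0.25],
    [[0,0,0],[0,0,0],0.25],
  ],
)

```text
t: 11.2
position: [0.5785, -0.1902, 0.011]
ee_rot: [0.623, 0.782, -0.0, -0.001]
wrist_force: [0.6, 0.0, 0.6]
finger_gap: 0.25
grasp_force: 0.0
```

```bash
python3 - <<'E'
from h import *
s=sense();print(s['t'],s['position'],s['wrist_force'],'tcp in track',w2t(s['position']),yaw(s))
im=get_image('side');np.save('pics/s8.npy',im)
cv2.imwrite('pics/b8.png',cv2.resize(im[170:270,265:365,::-1],(590,590)))
plan((.0422,-.1922),(0,-.07),(0,-.018),17)
E
```

```text
11.2 [ 0.57849312 -0.19018831  0.01104555] [0.60087456 0.03939721 0.61427623] tcp in track [ 0.05388828 -0.2320511 ] 1.7958722481037874
[[-0.6,2.8,0],[0,0,0.01],0.25] [ 0.037 -0.178]
[[-0.3,1.4,0],[0,0,-0.0],0.25] [ 0.033 -0.164]
[[-0.4,1.3,0],[0,0,-0.01],0.25] [ 0.029 -0.151]
[[-0.3,1.3,0],[0,0,-0.01],0.25] [ 0.025 -0.139]
[[-0.3,1.2,0],[0,0,-0.01],0.25] [ 0.021 -0.126]
[[-0.3,1.2,0],[0,0,-0.02],0.25] [ 0.018 -0.115]
[[-0.2,1.2,0],[0,0,-0.01],0.25] [ 0.015 -0.103]
[[-0.2,1.0,0],[0,0,-0.01],0.25] [ 0.012 -0.093]
[[-0.2,1.1,0],[0,0,-0.02],0.25] [ 0.009 -0.082]
[[-0.2,1.0,0],[0,0,-0.02],0.25] [ 0.007 -0.073]
[[-0.2,0.9,0],[0,0,-0.02],0.25] [ 0.005 -0.063]
[[-0.1,0.9,0],[0,0,-0.02],0.25] [ 0.004 -0.055]
[[-0.2,0.8,0],[0,0,-0.03],0.25] [ 0.002 -0.046]
[[-0.1,0.8,0],[0,0,-0.03],0.25] [ 0.001 -0.039]
[[-0.1,0.7,0],[0,0,-0.03],0.25] [ 0.001 -0.031]
[[-0.1,0.7,0],[0,0,-0.04],0.25] [ 0.    -0.024]
[[-0.1,0.7,0],[0,0,-0.04],0.25] [ 0.    -0.018]
```

View pics/b8.png

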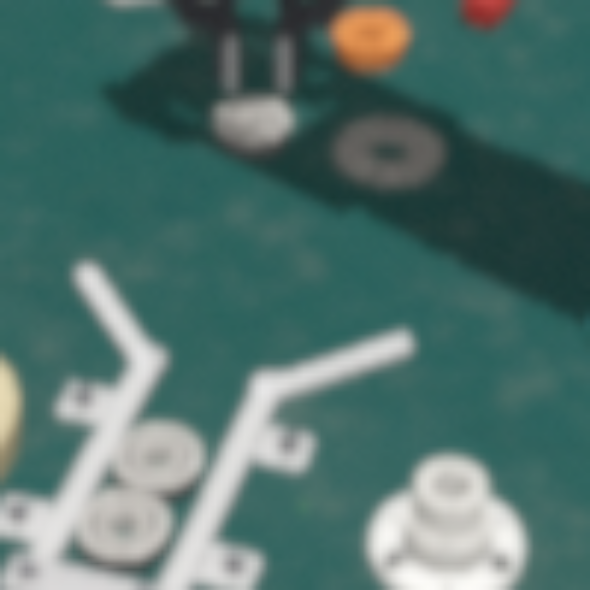

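Two bearings lie in the slot at (159,457) and (122,525). The fingers stand centred behind the third at (253,122). Pushing it along.

>>> step_arm(
  commands=[
    [[-0.3,1.2,0],[0,0,0.01],0.25],
    [[-0.3,1.3,0],[0,0,0],0.25],
    [[-0.3,1.5,0],[0,0,0],0.25],
    [[-0.3,1.4,0],[0,0,-0.01],0.25],
    [[-0.4,1.4,0],[0,0,-0.01],0.25],
    [[-0.3,1.2,0],[0,0,-0.01],0.25],
    [[-0.3,1.2,0],[0,0,-0.02],0.25],
    [[-0.2,1.2,0],[0,0,-0.01],0.25],
  ],
)

```text
t: 12.05
position: [0.5557, -0.0856, 0.0129]
ee_rot: [0.643, 0.766, 0.0, 0.001]
wrist_force: [1.3, -2.6, 3.7]
finger_gap: 0.25
grasp_force: 2.2
```

>>> step_arm(
  commands=[
    [[-0.2,1.0,0],[0,0,-0.01],0.25],
    [[-0.2,1.1,0],[0,0,-0.02],0.25],
    [[-0.2,1.0,0],[0,0,-0.02],0.25],
    [[-0.2,0.9,0],[0,0,-0.02],0.25],
    [[-0.1,0.9,0],[0,0,-0.04],0.25],
    [[-0.2,0.8,0],[0,0,-0.05],0.25],
    [[-0.1,0.8,0],[0,0,-0.05],0.25],
    [[-0.1,0.7,0],[0,0,-0.05],0.25],
  ],
)

```text
t: 12.85
position: [0.5427, -0.0142, 0.0128]
ee_rot: [0.737, 0.676, 0.0, 0.001]
wrist_force: [0.1, -3.7, 5.1]
finger_gap: 0.252
grasp_force: 3.2
```

```bash
cat >> h.py <<'E'
def edge(im,c,thr=75):
    "lateral centre of bearing top near expected track point c (side view)"
    u,v=proj('side',[*t2w(c),.016])[0]; u0=int(round(u)); r=im[int(round(v)),u0-14:u0+15,0].astype(int)
    print('expected u',u.round(1),u0-14,list(r))
E
python3 - <<'E'
from h import *
s=sense();t=w2t(s['position']);print(s['t'],s['position'],s['wrist_force'],'tcp in track',t,'dyaw',np.pi/2+YAW-yaw(s))
edge(get_image('side'),(t[0],t[1]+.0285))
E
```

```text
12.85 [ 0.54272185 -0.01416131  0.01275136] [ 0.11321795 -3.66258856  5.06500307] tcp in track [ 0.00330187 -0.05969652] dyaw 0.001740553471474282
expected u 302.4 288 [np.int64(46), np.int64(33), np.int64(33), np.int64(33), np.int64(35), np.int64(35), np.int64(48), np.int64(80), np.int64(113), np.int64(126), np.int64(123), np.int64(129), np.int64(140), np.int64(146), np.int64(151), np.int64(152), np.int64(151), np.int64(155), np.int64(158), np.int64(158), np.int64(177), np.int64(182), np.int64(141), np.int64(72), np.int64(36), np.int64(30), np.int64(28), np.int64(28), np.int64(25)]
```

The upward force has grown to 5 N, so I'll back off a little and re-seat before the gate.

>>> step_arm(
  commands=[
    [[-0.1,-0.5,0],[0,0,0],0.25],
    [[-0.2,-0.4,0],[0,0,0],0.25],
    [[0,0,0],[0,0,0],0.25],
  ],
)

```text
t: 13.2
position: [0.538, -0.0235, 0.0109]
ee_rot: [0.737, 0.676, -0.001, -0.001]
wrist_force: [0.7, 0.1, -1.0]
finger_gap: 0.252
grasp_force: 0.0
```

```bash
python3 - <<'E'
from h import *
s=sense();t=w2t(s['position']);print(s['t'],s['position'],s['wrist_force'],'tcp in track',t,'dyaw',np.pi/2+YAW-yaw(s))
im=get_image('side');edge(im,(.003,-.031))
b=get_image('scene');np.save('pics/s9.npy',im)
u,v=proj('side',[*t2w((.003,-.031)),.016])[0].round().astype(int);print(u,v)
print(im[v-9:v+13,u-12:u+13,0])
E
```

```text
13.2 [ 0.53799027 -0.02345777  0.01092341] [ 0.74172671  0.14964199 -0.9835999 ] tcp in track [-0.00062338 -0.06936111] dyaw 0.0006677328336197608
expected u 302.5 289 [np.int64(33), np.int64(33), np.int64(32), np.int64(32), np.int64(35), np.int64(47), np.int64(80), np.int64(115), np.int64(127), np.int64(124), np.int64(130), np.int64(140), np.int64(148), np.int64(153), np.int64(152), np.int64(150), np.int64(143), np.int64(136), np.int64(140), np.int64(158), np.int64(154), np.int64(112), np.int64(57), np.int64(41), np.int64(44), np.int64(44), np.int64(42), np.int64(35), np.int64(36)]
303 223
[[ 37  34  31  31  30  31  31  29  37  61  95 112  95  60  35  31  27  30
   46  80 109 112  86  54  46]
 [ 38  36  34  33  33  29  31  30  36  58  92 110  95  60  36  27  28  29
   47  79 109 111  85  55  46]
 [ 36  34  35  33  33  32  34  33  36  52  84 105  90  57  37  28  28  29
   45  80 109 112  84  54  45]
 [ 35  34  33  34  35  34  36  34  39  49  76  94  82  60  44  37  31  32
   47  79 108 110  84  53  42]
 [ 31  33  30  35  33  37  38  46  54  68  85  94  92  83  76  66  49  39
   45  7
[... 1108 characters left out ...]
00 119 125 126 125 122 115  94  69  49
   40  35  37  39  40  41  42]
 [206 178 123  66  49  48  50  56  65  73  78  79  78  75  70  60  49  43
   38  39  37  38  39  43  53]
 [208 176 121  67  51  50  51  54  55  60  60  61  61  59  55  50  49  55
   62  64  62  65  70  84 111]
 [195 153 100  61  51  54  54  56  56  57  57  56  55  53  55  57  71 100
  123 130 129 131 140 152 173]
 [173 118  75  54  53  55  57  55  57  54  56  54  54  55  56  69 109 155
  183 189 188 191 196 201 209]
 [144  87  60  54  54  56  56  55  55  54  54  52  53  53  58  85 145 195
  217 220 218 219 221 219 218]
 [110  69  56  55  57  57  58  55  54  53  52  51  52  53  62 100 166 213
  231 231 226 224 219 210 201]]
```

>>> step_arm(
  commands=[
    [[0.2,0.2,-0.1],[0,0,0],0.25],
    [[0.2,0.5,0],[0,0,0],0.25],
    [[0,0.5,0],[0,0,0],0.25],
    [[-0.1,0.5,0],[0,0,0],0.25],
    [[-0.1,0.4,0],[0,0,0],0.25],
    [[0,0.3,0],[0,0,0],0.25],
  ],
)

```text
t: 13.9
position: [0.541, 0.0011, 0.0109]
ee_rot: [0.736, 0.677, -0.0, -0.0]
wrist_force: [0.5, -1.0, 0.0]
finger_gap: 0.252
grasp_force: 0.3
```

```bash
python3 - <<'E'
from h import *
s=sense();t=w2t(s['position']);print(s['t'],s['position'],s['wrist_force'],s['grasp_force'],'tcp in track',t,'dyaw',np.pi/2+YAW-yaw(s))
edge(get_image('side'),(t[0],t[1]+.0285))
E
```

```text
13.9 [0.54102653 0.00111204 0.01085949] [ 0.46394077 -1.03329438  0.03491498] 0.25071502326682094 tcp in track [ 0.00031599 -0.04462223] dyaw -0.0004586095031555715
expected u 301.7 288 [np.int64(128), np.int64(100), np.int64(70), np.int64(50), np.int64(38), np.int64(46), np.int64(70), np.int64(104), np.int64(122), np.int64(119), np.int64(125), np.int64(136), np.int64(145), np.int64(149), np.int64(149), np.int64(148), np.int64(146), np.int64(147), np.int64(156), np.int64(174), np.int64(182), np.int64(150), np.int64(88), np.int64(51), np.int64(45), np.int64(40), np.int64(38), np.int64(38), np.int64(36)]
```

>>> step_arm(
  commands=[
    [[0,0.7,0],[0,0,0],0.25],
    [[0.1,0.7,0],[0,0,0],0.25],
    [[0,0.7,0],[0,0,0],0.25],
    [[0.1,0.7,0],[0,0,0],0.25],
    [[0,0.7,0],[0,0,0],0.25],
    [[0.1,0.7,0],[0,0,0],0.25],
    [[0.1,0.4,0],[0,0,0],0.25],
    [[0,0,0],[0,0,0],0.25],
  ],
)

```text
t: 14.75
position: [0.5454, 0.0472, 0.0109]
ee_rot: [0.736, 0.677, 0.0, -0.0]
wrist_force: [0.5, -0.1, 0.1]
finger_gap: 0.255
grasp_force: 0.0
```

```bash
python3 - <<'E'
from h import *
s=sense();t=w2t(s['position']);print(s['t'],s['position'],s['wrist_force'],s['grasp_force'],'tcp in track',t)
E
```

```text
14.75 [0.54536128 0.04721451 0.01089959] [ 0.48395613 -0.05695988  0.12419033] 0.0 tcp in track [0.0007211  0.00168181]
```

>>> step_arm(
  commands=[
    [[-0.1,-1,0],[0,0,0],0.25],
    [[0,-0.5,3],[0,0,0],0.25],
    [[0,-2,4],[0,0,0],0.25],
    [[0,-4,3],[0,0,0],0.25],
    [[0,-4,0],[0,0,0],0.25],
    [[0,-4,0],[0,0,0],0.25],
    [[0,-4,0],[0,0,0],0.25],
    [[0,0,0],[0,0,0],0.25],
  ],
)

```text
t: 15.55
position: [0.544, -0.1534, 0.1114]
ee_rot: [0.738, 0.674, -0.0, 0.001]
wrist_force: [1.0, 0.8, 0.2]
finger_gap: 0.245
grasp_force: 0.0
```

```bash
python3 - <<'E'
from h import *
im=get_image('side');s=sense();print(s['t'],s['position'])
# dark bench in the slot separates bearings from rails: slot polygon at mid height, bright blobs inside
poly=proj('side',[[*t2w(p),.016] for p in ((-.024,-.01),(.024,-.01),(.024,.145),(-.024,.145))]).astype(np.int32)
k=np.zeros(im.shape[:2],np.uint8);cv2.fillPoly(k,[poly],1)
for c in ((0,.03),(0,.0715),(0,.1165)):
    u,v=proj('side',[*t2w(c),.016])[0];print(c,u.round(1),v.round(1))
    print(im[int(round(v)),int(u)-12:int(u)+14,0])
b=np.array([[im[int(round(q[1])),int(round(q[0])),0] for q in proj('side',[[*t2w((x,y)),.016] for y in np.arange(-.02,.15,.004)])] for x in(0,)])
print(b)
for n,p in(('sprocket',(321,189,20,13)),):
    x,y,w,h=p;print(np.abs(im[y:y+h,x:x+w].astype(int)-np.load('pics/side0.npy')[y:y+h,x:x+w]).mean())
E
```

```text
15.6 [ 0.54384677 -0.15115593  0.11104579]
(0, 0.03) 296.3 237.4
[216 222 225 222 209 201 200 190 187 193 185 176 174 173 177 188 194 192
 201 193 145  99 141 192 219 228]
(0, 0.0715) 291.0 247.3
[203 221 225 220 214 215 209 191 192 191 179 168 161 162 175 191 193 190
 200 190 141  93 127 182 213 224]
(0, 0.1165) 285.0 258.8
[224 227 228 225 211 192 193 199 186 184 192 181 164 149 147 162 183 192
 186 192 198 172 119 111 163 203]
[[ 46  50  55  56  54  65  73 128 181 193 191 186 173 164 169 190 203 214
  208 196 192 191 176 161 161 171 190 195 196 197 196 192 173 158 149 159
  189 198 196 160 115 142 189]]
33.18333333333333
```

All three are in the slot: bores at y ≈ 0.031, 0.073 and 0.116 m, with nothing in front of the gate. Handing in.

```bash
python3 -c "
from plant import *
print(close_job())"
```

```text
the job is handed in; nothing more can be done
None
```

All three bearings were pushed one by one through the gate and lie in single file in the slot, at about y = 31, 73 and 116 mm past it; the job was handed in at about 16 s, and no verdict was returned.

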